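# Pack the sample caddy for the next adsorption run

### The job

Pack the beige caddy for the next measurement: lay the bulb-ended glass cell in its long compartment without dropping it, stand the flanged white stopper in its small well, and lay the solid white disc flat in its large well, then stand the straight hexagonal brass coupling upright in the middle of that disc. Leave the look-alikes lying where they are: the glass tube with two collars, the white ring, the brass elbow and the plain white plug.

Things in the scene. Friction and masses are not known exactly. Their poses are not given: they have to be found in the camera images.
- caddy: Beige metal caddy fixed to the bench, any yaw: open tray 200 (x) by 182 (y) by 30 mm high, floor 5 thick, walls and dividers 4 thick, 30 high. Origin: centre of underside. Inside limits in its frame (mm): long compartment x -96 to 96, y 7 to 87 (centre 0, 47); large well x -96 to 14, y -87 to 3 (centre -41, -42); small well x 18 to 96, y -87 to 3 (centre 57, -42).
- cell: Wanted. Glass sample cell lying down, 130 mm long: a 12 mm glass stem along its x axis, a white collar (20 mm long, 32 mm square) at its -x end, a glass bulb 32 mm in diameter at its +x end. Bare stem from x = -44 to 34 mm, its axis 16 mm above the bench. Origin: on the stem axis at mid-length, z up; balances about 5 mm towards the collar. About 45 g; does not roll.
- tube: Look-alike, leave. Glass tube of the same 12 mm stem, 128 mm long along x, with a white 32 mm square collar at both ends and no bulb. Origin: on the underside below mid-length.
- disc: Wanted. Solid white plastic disc lying flat, 48 mm in diameter, 16 mm thick. Origin: centre of the underside, z up. About 62 g.
- ring: Look-alike, leave. White plastic ring lying flat, 48 mm in diameter, 16 mm thick, with a 24 mm hole. Origin: centre of the underside.
- coupling: Wanted. Straight brass coupling standing upright, 40 mm high: a hexagon 28 mm across flats for the lower 22 mm, above it a round neck 18 mm in diameter and 18 mm high. Origin: centre of the underside, z up. About 120 g.
- elbow: Look-alike, leave. Brass elbow: the same hexagon and upright neck, 40 mm high, with a second 18 mm neck sticking out level along its +x axis to 38 mm from the origin. Origin: centre of the hexagon's underside.
- stopper: Wanted. White plastic stopper standing on its flange, 34 mm high: a round flange 40 mm in diameter and 10 mm high at the bottom, a round plug 20 mm in diameter and 24 mm high above it. Origin: centre of the underside, z up. About 45 g.
- plug: Look-alike, leave. Plain white round plug standing upright, 20 mm in diameter, 34 mm high, no flange. Origin: centre of the underside.
Not all that is in view belongs to the job. Leave any blue look-alike of the coupling alone.

How it is judged:
On the way:
1. the disc lies flat and at rest in the large well before the coupling stands on it (x of disc in the frame of caddy between -0.096 and 0.014 m and y of disc in the frame of caddy between -0.087 and 0.003 m and z of disc in the frame of caddy between 0.002 and 0.009 m and angle between disc's own z axis and vertical below 0.12 rad and linear speed of disc below 0.02 m/s and horizontal distance between coupling and disc above 0.06 m), for 0.2 s.
At the end, for the whole second after the job is handed in: Disc flat on the large well's floor; coupling upright (0.12 rad) on it, within 14 mm of its centre; stopper upright on the small well's floor; cell level (0.1 rad) on the long compartment's floor; all at rest; tube, ring, elbow, plug within 30 mm of their starts (x of disc in the frame of caddy between -0.096 and 0.014 m and y of disc in the frame of caddy between -0.087 and 0.003 m and z of disc in the frame of caddy between 0.002 and 0.009 m and angle between each of disc, coupling's own z axis and vertical below 0.12 rad and x of coupling in the frame of caddy between -0.096 and 0.014 m and y of coupling in the frame of caddy between -0.087 and 0.003 m and z of coupling in the frame of caddy between 0.016 and 0.026 m and horizontal distance between coupling and disc below 0.014 m and x of stopper in the frame of caddy between 0.018 and 0.096 m and y of stopper in the frame of caddy between -0.087 and 0.003 m and z of stopper in the frame of caddy between 0.002 and 0.009 m and angle between stopper's own z axis and vertical below 0.15 rad and x of cell in the frame of caddy between -0.096 and 0.096 m and y of cell in the frame of caddy between 0.007 and 0.087 m and z of cell in the frame of caddy between 0.015 and 0.028 m and angle between cell's own x axis and vertical between 1.47 and 1.67 rad and linear speed of each of disc, coupling, stopper, cell below 0.02 m/s and distance of each of tube, ring, elbow, plug from where it was at the start of the episode below 0.03 m); the robot touches nothing.
It fails at once if a look-alike is moved more than 30 mm (distance of any of tube, ring, elbow, plug from where it was at the start of the episode above 0.03 m).
It fails at once if the glass cell is dropped (faster than 0.7 m/s with the fingers off it: a fall of about 25 mm) (linear speed of cell above 0.7 m/s and contact force between the fingers and cell below 0.05 N).
It also fails if it takes over 109 s, if anything falls off the work surface, if the arm or the gripper's body presses on something with over 40 N, if the wrist force passes 120 N, or if a joint passes its speed limit or range.

### The arm

A 7-joint arm with a two-finger parallel gripper is mounted at the origin on the work surface. World frame = base frame: x ahead of the robot, y to its left, z up, the work surface at z = 0. Lengths are in m, angles in rad, forces in N, time in s.
With the tool pointing down it reaches from about 0.4 to 0.925 m from the base axis. Payload 4.1 kg.
Tool frame: the origin (TCP) lies at the centre of the arm's flange, where the gripper is bolted on; the fingertips stand 173 mm ahead of it and the grasp point (between the pads) lies 155 mm ahead of it; z points along the fingers, y is the line along which they close (so a half turn about z gives the same grasp; the last joint's range is limited). The gripper opens to 85 mm and grips with 20 to 120 N. Pads are 22 mm wide; open, the fingers measure 114 mm over their backs; the gripper's body (76 mm by 85 mm) begins 54 mm behind the grasp point. The pads swing forward as they close: fully open they stand 13 mm farther back than shut.
Start: joints at [-1.398, 0.398, 0.045, 1.537, -0.019, 1.207, -0.051], TCP at [0.174, 0.626, 0.405] pointing down, gripper open.
Joint ranges: [-2.82, 2.82], [-0.49, 2.23], [-1.37, 1.46], [0, 2.46], [-1.36, 4.5], [0.23, 2], [-2.94, 2.94]. Speed limits (rad/s): [2.57, 2.57, 3.14, 3.14, 3.14, 3.14, 3.14].

### API

Orientations are given as a unit quaternion [x, y, z, w].
In Python, from station import r gives the robot as it stands. The module is installed in compiled form; this text tells all that it offers.
- The arm moves only by the shell command python3 -m crank 'ROWS' [FORCE]. ROWS is JSON, a list of rows, each an object of numbers: "x", "y", "z": the shift along the tool's x, y, z in m; "ax", "ay", "az": the turn, a rotation vector about the tool's x, y, z in degrees; "claw": the opening, from -1 (shut) to 1 (fully open). In form: [{"x": .., "y": .., "z": .., "ax": .., "ay": .., "az": .., "claw": ..}, ...]. A call has 1 to 10 rows; each row shifts and turns the commanded pose from where the row before left it, along the tool's axes as they then stand; what a row does not reach is not made up. A row lasts 1/8 s, in which the tool goes at most 62.5 mm and 10.7 degrees, less where a joint would pass 70% of its speed; a pose out of reach is approached as far as the arm can. A call is refused whole if a number of a shift passes 0.0625 or a number of a turn 10.7, either way. A call with a gripper value outside its range is refused whole. The fingers move at their own pace and stop on an object; FORCE is the grip in N (left out, the last holds). Time passes only in rows, so rows that do not move let the fingers close. It gives the time, the measured TCP pose, the force, the opening and the grip force at its end, in the units of the state.
- r.get_obs(): the state, without advancing time (a new reading comes with each control period).
- r.snapshot(name): name is "scene" or "top"; returns a dict with "frame" (400x640x3 uint8, red, green, blue), "camera_matrix" (3x3 intrinsics, pixels), "R" (3x3) and "t" (3): a world point X has camera coordinates R X + t. Camera axes: x right, y down, z forward; pixel columns grow to the right and rows downward; lengths in m; the calibration is good to about 2 mm. A picture is of the moment at which its call begins. There is no depth.
- r.job_done(): hands the job in; it is judged then, once.
The state is a dict: "time": time; "joint_positions": joint angles; "dq": joint speeds; "tau": joint torques, N m; "ee_pos": TCP position; "tool_rot": TCP orientation; "ft_force": force on the tool from outside, world axes, zero at the start; "wrist_torque": the same for the moment, N m; "gripper_width": opening from 0.0 (shut) to 1.0 (fully open); "gripper_force": force on a finger pad.
Only numpy, scipy, OpenCV 4.12 (cv2) and the standard library are available. Lean on these libraries where they do the work, as an engineer would, in place of code of your own. Each camera call takes 0.05 s, during which the arm holds its last target. There are 200 camera calls.

## Working session

There is one attempt and no reset: what is moved stays moved. The work goes in short steps, Python scripts to look and compute and a shell command to move; the robot and the scene stay as the last step left them, time stands still between calls to the robot, and variables do not carry over. Pictures are saved under pics/ and viewed, at most 14 in all, crops included, and the job is handed in when it is done.

```bash
mkdir -p pics
python3 - <<'E'
from station import r
import cv2,numpy as np
o=r.get_obs();print(o)
for n in("scene","top"):
    s=r.snapshot(n);cv2.imwrite(f"pics/{n}0.png",s["frame"][:,:,::-1]);print(n,s["camera_matrix"],s["R"],s["t"])
E
```

```text
{'time': 0.0, 'joint_positions': array([-1.39799869,  0.39915005,  0.04499877,  1.53790246, -0.01870757,
        1.20690677, -0.05067598]), 'dq': array([-8.60013238e-04,  1.56350978e-04, -2.36010785e-03, -5.60068204e-05,
       -3.72693504e-04,  4.32763448e-04,  9.93267212e-04]), 'tau': array([ 6.24643735e-05, -4.75138378e+01,  1.36481892e+00, -2.54222971e+01,
        1.16130683e-02,  9.61293757e-03, -7.27055919e-06]), 'ee_pos': array([0.17435618, 0.6258555 , 0.40367955]), 'tool_rot': array([ 1.35398914e-01,  9.90790688e-01, -9.69821758e-04, -7.59312048e-05]), 'ft_force': array([ 0.25717319, -0.43053393, -0.97593512]), 'wrist_torque': array([0.01701143, 0.00294275, 0.03317273]), 'gripper_force': 0.0, 'gripper_width': 1.0009987338458999}
scene [[446.3264594    0.         320.71270503]
 [  0.         446.3264594  202.77868592]
 [  0.           0.           1.        ]] [[-0.71124119  0.70293767  0.00382192]
 [ 0.38137728  0.39043817 -0.83791969]
 [-0.59049754 -0.5945054  -0.54578017]] [ 0.43824854 -0.12890463  1.24005027]
top [[442.91726768   0.         322.24915275]
 [  0.         442.91726768 194.8272361 ]
 [  0.           0.           1.        ]] [[ 0.00418458 -0.99986519 -0.0158772 ]
 [-0.99596511 -0.00274389 -0.08969929]
 [ 0.08964364  0.01618849 -0.99584233]] [-0.07217256  0.54368926  0.95566099]
```

View pics/scene0.png

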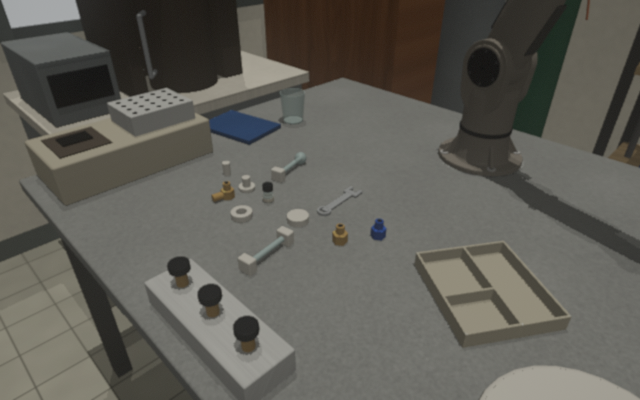

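View pics/top0.png

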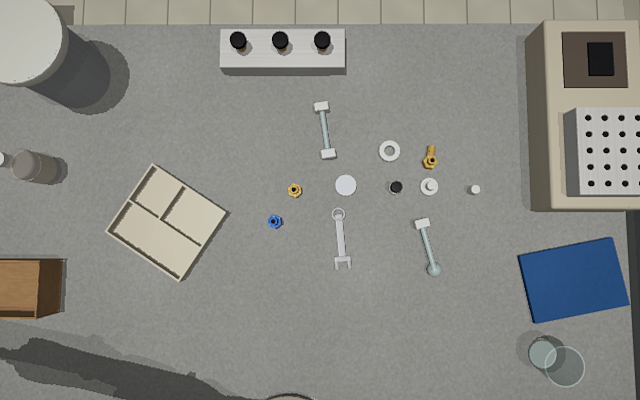

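Candidates (top view):
- **Cell or tube:** cell (428,247) has a bulb at (434,270); tube (325,130) has two collars.
- **Disc or ring:** disc (346,185) is solid; ring (389,151).
- **Coupling:** brass, straight (295,190); elbow (431,158); blue look-alike (275,222).
- **Stopper:** flanged (429,186); plug (475,189); black-topped item (396,187).

The caddy's corners are near (154,164), (228,213), (182,280) and (107,231). I'll check these choices in close crops.

Run:
```python
import cv2
t=cv2.imread("pics/top0.png")
cv2.imwrite("pics/c1.png",cv2.resize(t[140:290,260:460],None,fx=4,fy=4,interpolation=cv2.INTER_CUBIC))
cv2.imwrite("pics/c2.png",cv2.resize(t[155:290,95:240],None,fx=4,fy=4,interpolation=cv2.INTER_CUBIC))
```

```text
(no output)
```

View pics/c1.png

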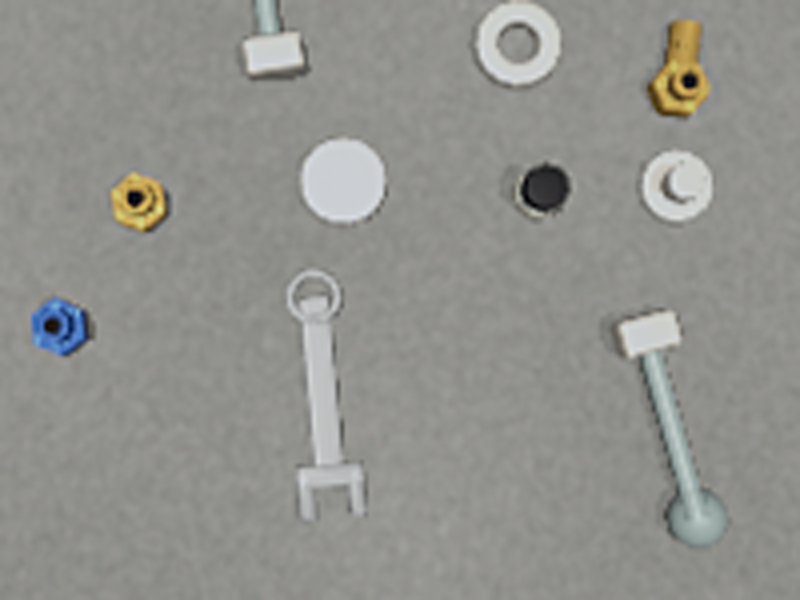

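View pics/c2.png

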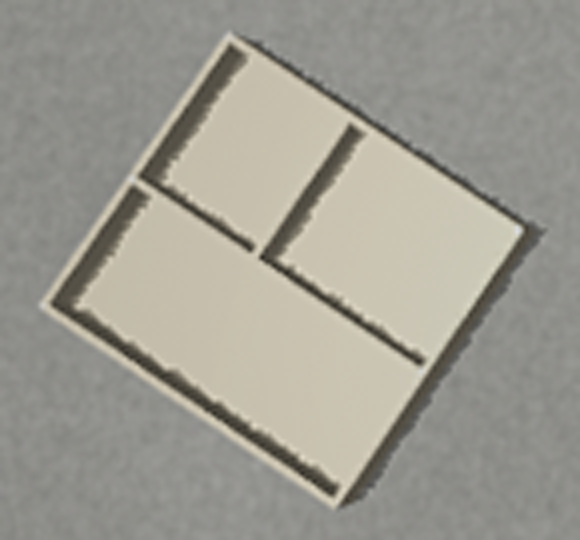

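The crops confirm the choices. The disc at c1 (344,180) is solid, the coupling (139,203) is straight, the stopper (677,186) has a flange, and the cell has its collar at (649,333) and its bulb at (698,517). The caddy's corners in c2 are (231,36), (525,230), (338,505) and (43,304), and the small well is at upper left.

```bash
cat > h.py <<'E'
from station import r
import cv2,numpy as np
from scipy.spatial.transform import Rotation as Ro
def ray(s,u,v,z):
    K,R,t=s["camera_matrix"],s["R"],np.array(s["t"]);C=-R.T@t
    d=R.T@np.linalg.solve(K,[u,v,1]);return (C+d*(z-C[2])/d[2])[:2]
def proj(s,X):
    p=s["camera_matrix"]@(s["R"]@np.array(X)+s["t"]);return p[:2]/p[2]
def go(x,y,tip,yaw):
    """tool-frame shift (mm), az (deg) to bring the fingertips to x,y,tip with tool y at world yaw (mod 180), tool down"""
    o=r.get_obs();R=Ro.from_quat(o["tool_rot"]);Y=R.as_matrix()[:,1]
    w=np.degrees(np.arctan2(Y[1],Y[0]));d=(yaw-w+90)%180-90
    e=np.array([x,y,tip+.173])-o["ee_pos"]
    Rt=Ro.from_euler('z',w,degrees=True)*Ro.from_matrix(np.array([[0,1,0],[1,0,0],[0,0,-1.]]).T)
    rv=np.degrees((R.inv()*Ro.from_euler('z',d,degrees=True)*Rt).as_rotvec())
    print("t%.2f"%o["time"],"shift mm (before turn)",np.round(R.inv().apply(e)*1e3,1),"after turn",np.round((Ro.from_euler('z',d,degrees=True)*Rt).inv().apply(e)*1e3,1),"turn",np.round(rv,2),"yaw%.1f"%w,"w%.3f f%.1f"%(o["gripper_width"],o["gripper_force"]),"q",np.round(o["joint_positions"],2))
E
cat > m.py <<'E'
from h import *
s=r.snapshot("top");S=r.snapshot("scene")
c1=lambda u,v,z:ray(s,260+(u+.5)/4-.5,140+(v+.5)/4-.5,z)
c2=lambda u,v,z:ray(s,95+(u+.5)/4-.5,155+(v+.5)/4-.5,z)
P=dict(disc=(c1(344,180,.016),.016),hex=(c1(139,203,.022),.022),neck=(c1(135,199,.04),.04),flange=(c1(677,186,.01),.01),plug=(c1(685,180,.034),.034),bulb=(c1(698,517,.016),.016),collar=(c1(649,327,.032),.032),stemA=(c1(655,365,.016),.016),stemB=(c1(688,488,.016),.016))
K=[c2(*p,.03) for p in [(231,36),(525,230),(338,505),(43,304)]]
for i,k in enumerate(K):P[f"k{i}"]=(k,.03)
f=cv2.resize(S["frame"][:,:,::-1],None,fx=3,fy=3,interpolation=cv2.INTER_CUBIC)
for n,(p,z) in P.items():
    print(n,np.round(p,4));q=(proj(S,[*p,z])+.5)*3-.5
    cv2.drawMarker(f,tuple(int(round(a)) for a in q),(0,0,255),0,9,1)
c=np.mean(K,0);e=K[0]-K[1]+K[3]-K[2];print("caddy",c,np.degrees(np.arctan2(e[1],e[0])),[np.linalg.norm(K[i]-K[(i+1)%4]) for i in range(4)])
d=P["collar"][0]-P["bulb"][0];print("cell ang",np.degrees(np.arctan2(d[1],d[0])),np.linalg.norm(d))
cv2.imwrite("pics/s1.png",f[430:830,600:1200]);cv2.imwrite("pics/s2.png",f[690:1050,1200:1740])
E
python3 m.py
```

```text
disc [ 0.5677 -0.1222]
hex [ 0.5539 -0.0083]
neck [ 0.5542 -0.0076]
flange [ 0.5654 -0.3087]
plug [ 0.5661 -0.3077]
bulb [ 0.3827 -0.3156]
collar [ 0.4859 -0.2872]
stemA [ 0.4654 -0.2935]
stemB [ 0.3984 -0.3104]
k0 [0.6121 0.308 ]
k1 [0.5046 0.1413]
k2 [0.355  0.2396]
k3 [0.463  0.4062]
caddy [0.48367876 0.27375145] 57.12075534816069 [np.float64(0.19832841374244872), np.float64(0.17905073672250427), np.float64(0.19860625222377723), np.float64(0.17847356472319573)]
cell ang 15.377871932055148 0.10701852501457272
```

View pics/s1.png

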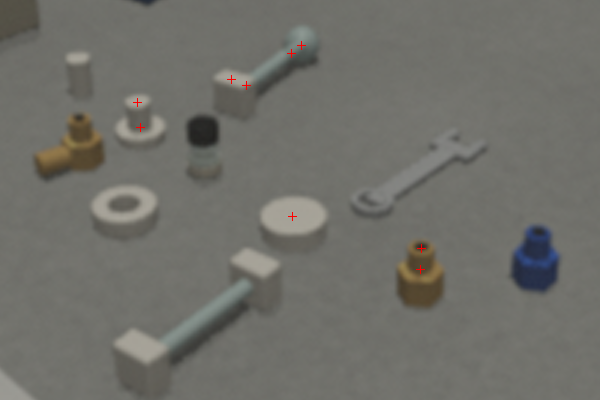

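View pics/s2.png

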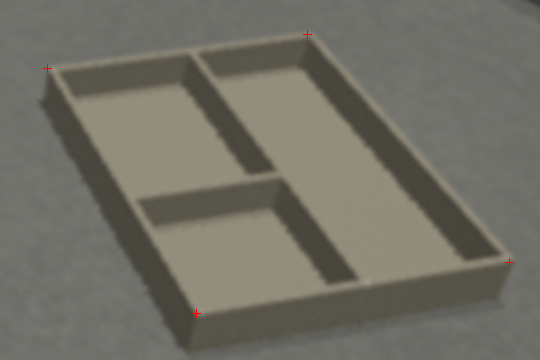

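The overlay in the scene view agrees to about a pixel. I'll start with the disc, gripping along world y because the tube's collar leaves no room for the fingers at other angles.

```bash
python3 -c "
from h import *
go(.5677,-.1222,.10,90)"
```

```text
t0.20 shift mm (before turn) [-579.6 -615.1  131.8] after turn [-393.3 -748.2  131.1] turn [-7.000e-02 -1.000e-02 -1.557e+01] yaw74.4 w0.999 f0.0 q [-1.4   0.4   0.05  1.54 -0.02  1.21 -0.05]
```

```bash
python3 -m crank '[{"az":-7.8,"claw":1},{"az":-7.8,"claw":1},{"x":-0.028,"y":-0.0535,"claw":1},{"x":-0.028,"y":-0.0535,"claw":1},{"x":-0.028,"y":-0.0535,"claw":1},{"x":-0.028,"y":-0.0535,"claw":1},{"x":-0.028,"y":-0.0535,"claw":1},{"x":-0.028,"y":-0.0535,"claw":1},{"x":-0.028,"y":-0.0535,"claw":1},{"x":-0.028,"y":-0.0535,"claw":1}]' 40
python3 -m crank '[{"x":-0.028,"y":-0.0535,"z":0.01,"claw":1},{"x":-0.028,"y":-0.0535,"z":0.02,"claw":1},{"x":-0.028,"y":-0.0535,"z":0.02,"claw":1},{"x":-0.028,"y":-0.0535,"z":0.02,"claw":1},{"x":-0.028,"y":-0.0535,"z":0.02,"claw":1},{"x":-0.028,"y":-0.0535,"z":0.02,"claw":1},{"claw":1},{"claw":1}]'
python3 -c "
from h import *
go(.5677,-.1222,.005,90)"
```

```text
t0.20 shift mm (before turn) [-579.6 -614.9  226.8] after turn [-393.3 -748.2  226.1] turn [-7.000e-02 -1.000e-02 -1.557e+01] yaw74.4 w0.999 f0.0 q [-1.4   0.4   0.05  1.54 -0.02  1.21 -0.05]invalid input
invalid input
```

```bash
python3 -m crank '[{"x":0,"y":0,"z":0,"ax":0,"ay":0,"az":-7.8,"claw":1},{"x":0,"y":0,"z":0,"ax":0,"ay":0,"az":-7.8,"claw":1}]'
```

```text
time: 0.45
ee_pos: [0.1744, 0.6261, 0.4044]
tool_rot: [-0.003, 1.0, -0.0, -0.0]
ft_force: [-0.3, -0.4, -0.2]
gripper_width: 1.001
gripper_force: 0.0
```

All keys are required in every row.

```bash
python3 -m crank '[{"x":-0.028,"y":-0.0535,"z":0,"ax":0,"ay":0,"az":0,"claw":1},{"x":-0.028,"y":-0.0535,"z":0,"ax":0,"ay":0,"az":0,"claw":1},{"x":-0.028,"y":-0.0535,"z":0,"ax":0,"ay":0,"az":0,"claw":1},{"x":-0.028,"y":-0.0535,"z":0,"ax":0,"ay":0,"az":0,"claw":1},{"x":-0.028,"y":-0.0535,"z":0,"ax":0,"ay":0,"az":0,"claw":1},{"x":-0.028,"y":-0.0535,"z":0,"ax":0,"ay":0,"az":0,"claw":1},{"x":-0.028,"y":-0.0535,"z":0,"ax":0,"ay":0,"az":0,"claw":1}]' 40
python3 -m crank '[{"x":-0.028,"y":-0.0535,"z":0.01,"ax":0,"ay":0,"az":0,"claw":1},{"x":-0.028,"y":-0.0535,"z":0.02,"ax":0,"ay":0,"az":0,"claw":1},{"x":-0.028,"y":-0.0535,"z":0.02,"ax":0,"ay":0,"az":0,"claw":1},{"x":-0.028,"y":-0.0535,"z":0.02,"ax":0,"ay":0,"az":0,"claw":1},{"x":-0.028,"y":-0.0535,"z":0.02,"ax":0,"ay":0,"az":0,"claw":1},{"x":-0.028,"y":-0.0535,"z":0.02,"ax":0,"ay":0,"az":0,"claw":1},{"x":-0.028,"y":-0.0535,"z":0.02,"ax":0,"ay":0,"az":0,"claw":1},{"x":0,"y":0,"z":0,"ax":0,"ay":0,"az":0,"claw":1}]'
python3 -c "
from h import *
go(.5677,-.1222,.005,90)"
```

```text
time: 1.32
ee_pos: [0.3712, 0.2498, 0.4049]
tool_rot: [-0.0, 1.0, 0.0, 0.0]
ft_force: [1.1, 0.7, -0.5]
gripper_width: 1.001
gripper_force: 0.0
time: 2.33
ee_pos: [0.5639, -0.1224, 0.2751]
tool_rot: [0.004, 1.0, -0.002, -0.001]
ft_force: [-0.1, -0.0, -0.6]
gripper_width: 1.0
gripper_force: 0.0
t2.33 shift mm (before turn) [-4.1  0.6 97.1] after turn [-3.8  0.2 97.1] turn [-0.23 -0.14 -0.44] yaw89.6 w1.000 f0.0 q [-0.26  0.45  0.51  1.86 -0.27  0.91  1.94]
```

```bash
python3 -m crank '[{"x":-0.004,"y":0,"z":0.03,"ax":0,"ay":0,"az":-0.4,"claw":1},{"x":0,"y":0,"z":0.03,"ax":0,"ay":0,"az":0,"claw":1},{"x":0,"y":0,"z":0.022,"ax":0,"ay":0,"az":0,"claw":1},{"x":0,"y":0,"z":0.015,"ax":0,"ay":0,"az":0,"claw":1},{"x":0,"y":0,"z":0,"ax":0,"ay":0,"az":0,"claw":0},{"x":0,"y":0,"z":0,"ax":0,"ay":0,"az":0,"claw":-1},{"x":0,"y":0,"z":0,"ax":0,"ay":0,"az":0,"claw":-1},{"x":0,"y":0,"z":0,"ax":0,"ay":0,"az":0,"claw":-1},{"x":0,"y":0,"z":0,"ax":0,"ay":0,"az":0,"claw":-1}]' 40
python3 -c "
from h import *
go(.5677,-.1222,.005,90)"
```

```text
time: 3.45
ee_pos: [0.5686, -0.1173, 0.1813]
tool_rot: [-0.004, 1.0, 0.0, 0.001]
ft_force: [-1.8, -0.2, 6.1]
gripper_width: 0.533
gripper_force: 40.6
t3.45 shift mm (before turn) [ 1.  -4.9  3.3] after turn [ 0.9 -4.9  3.3] turn [0.   0.14 0.42] yaw90.4 w0.533 f40.6 q [-0.21  0.58  0.44  1.9  -0.36  0.73  2.02]
```

```bash
python3 -m crank '[{"x":0,"y":0,"z":-0.03,"ax":0,"ay":0,"az":0,"claw":-1},{"x":0,"y":0,"z":-0.06,"ax":0,"ay":0,"az":0,"claw":-1},{"x":0,"y":0,"z":-0.03,"ax":0,"ay":0,"az":0,"claw":-1},{"x":0,"y":0,"z":0,"ax":0,"ay":0,"az":0,"claw":-1}]'
python3 -c "
from h import *
go(.4967,.2165,.06,57.1)
s=r.snapshot('scene')['frame'][:,:,::-1]
cv2.imwrite('pics/s3.png',cv2.resize(s[100:300,200:440],None,fx=2.5,fy=2.5))"
```

```text
time: 3.95
ee_pos: [0.569, -0.1174, 0.3028]
tool_rot: [-0.004, 1.0, -0.0, 0.003]
ft_force: [0.4, 0.4, -0.7]
gripper_width: 0.531
gripper_force: 41.2
t3.95 shift mm (before turn) [ 70.2 334.4  69.4] after turn [242.  241.1  69.8] turn [ 0.1   0.37 33.33] yaw90.4 w0.531 f41.2 q [-0.28  0.42  0.53  1.83 -0.25  0.95  1.93]
```

View pics/s3.png

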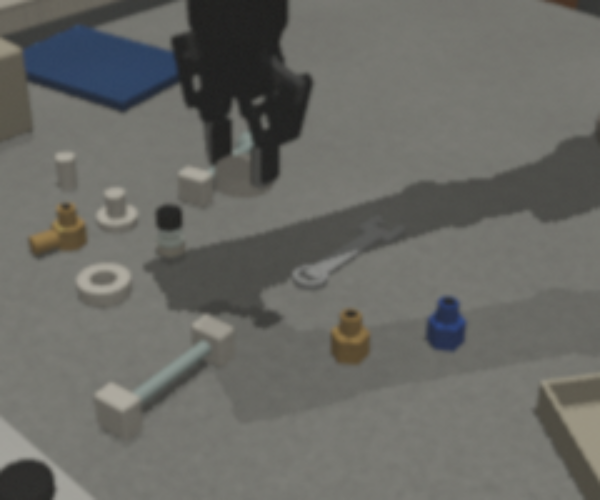

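The disc is held between the fingers at (240,170). I'll carry it to the large well.

```bash
python3 -m crank '[{"x":0,"y":0,"z":0,"ax":0,"ay":0,"az":8.4,"claw":-1},{"x":0,"y":0,"z":0,"ax":0,"ay":0,"az":8.3,"claw":-1},{"x":0,"y":0,"z":0,"ax":0,"ay":0,"az":8.3,"claw":-1},{"x":0,"y":0,"z":0,"ax":0,"ay":0.4,"az":8.3,"claw":-1},{"x":0.04,"y":0.04,"z":0,"ax":0,"ay":0,"az":0,"claw":-1},{"x":0.04,"y":0.04,"z":0,"ax":0,"ay":0,"az":0,"claw":-1},{"x":0.04,"y":0.04,"z":0,"ax":0,"ay":0,"az":0,"claw":-1},{"x":0.04,"y":0.04,"z":0.0,"ax":0,"ay":0,"az":0,"claw":-1},{"x":0.04,"y":0.04,"z":0.02,"ax":0,"ay":0,"az":0,"claw":-1},{"x":0.04,"y":0.04,"z":0.02,"ax":0,"ay":0,"az":0,"claw":-1}]'
python3 -m crank '[{"x":0,"y":0,"z":0,"ax":0,"ay":0,"az":0,"claw":-1},{"x":0,"y":0,"z":0,"ax":0,"ay":0,"az":0,"claw":-1}]'
python3 -c "
from h import *
go(.4967,.2165,.012,57.1)"
```

```text
time: 5.25
ee_pos: [0.495, 0.2166, 0.2596]
tool_rot: [0.283, 0.959, 0.0, -0.004]
ft_force: [0.6, 0.3, -0.7]
gripper_width: 0.531
gripper_force: 41.2
time: 5.5
ee_pos: [0.4959, 0.2143, 0.2602]
tool_rot: [0.283, 0.959, -0.001, -0.004]
ft_force: [-0.1, -0.4, -0.2]
gripper_width: 0.533
gripper_force: 41.2
t5.50 shift mm (before turn) [-0.1  2.5 75.2] after turn [ 0.5  2.3 75.2] turn [-0.19 -0.42  0.04] yaw57.1 w0.533 f41.2 q [-0.95  0.42  0.58  1.96 -0.31  0.86  0.79]
```

```bash
python3 -m crank '[{"x":0,"y":0.002,"z":0.03,"ax":-0.2,"ay":-0.4,"az":0,"claw":-1},{"x":0,"y":0,"z":0.025,"ax":0,"ay":0,"az":0,"claw":-1},{"x":0,"y":0,"z":0.012,"ax":0,"ay":0,"az":0,"claw":-1},{"x":0,"y":0,"z":0.005,"ax":0,"ay":0,"az":0,"claw":-1},{"x":0,"y":0,"z":0,"ax":0,"ay":0,"az":0,"claw":-1},{"x":0,"y":0,"z":0,"ax":0,"ay":0,"az":0,"claw":-1}]'
python3 -c "
from h import *
go(.4967,.2165,.0133,57.1);print(r.get_obs()['ft_force'])"
```

```text
time: 6.25
ee_pos: [0.4978, 0.2169, 0.1901]
tool_rot: [0.283, 0.959, 0.002, 0.001]
ft_force: [-0.5, -0.5, -0.5]
gripper_width: 0.536
gripper_force: 41.3
t6.25 shift mm (before turn) [ 0.8 -0.9  3.8] after turn [ 0.8 -0.9  3.8] turn [0.26 0.04 0.02] yaw57.1 w0.536 f41.3 q [-0.9   0.53  0.52  1.99 -0.4   0.71  0.86]
[-0.52287494 -0.47713926 -0.54402435]
```

```bash
python3 -m crank '[{"x":0,"y":0,"z":0.002,"ax":0,"ay":0,"az":0,"claw":-1},{"x":0,"y":0,"z":0.002,"ax":0,"ay":0,"az":0,"claw":-1},{"x":0,"y":0,"z":0,"ax":0,"ay":0,"az":0,"claw":-1}]'
python3 -m crank '[{"x":0,"y":0,"z":0,"ax":0,"ay":0,"az":0,"claw":0.4},{"x":0,"y":0,"z":0,"ax":0,"ay":0,"az":0,"claw":0.4},{"x":0,"y":0,"z":0,"ax":0,"ay":0,"az":0,"claw":0.4},{"x":0,"y":0,"z":-0.03,"ax":0,"ay":0,"az":0,"claw":0.4},{"x":0,"y":0,"z":-0.06,"ax":0,"ay":0,"az":0,"claw":0.4},{"x":0,"y":0,"z":-0.04,"ax":0,"ay":0,"az":0,"claw":0.4}]'
python3 -c "
from h import *
go(.554,-.008,.10,57)"
```

```text
time: 6.62
ee_pos: [0.4977, 0.217, 0.1863]
tool_rot: [0.283, 0.959, 0.002, 0.0]
ft_force: [-2.3, -0.5, 7.6]
gripper_width: 0.533
gripper_force: 42.0
time: 7.38
ee_pos: [0.4976, 0.2164, 0.3175]
tool_rot: [0.283, 0.959, 0.002, 0.001]
ft_force: [0.0, 0.1, 0.7]
gripper_width: 0.701
gripper_force: 0.0
t7.38 shift mm (before turn) [-169.2 -158.    44. ] after turn [-169.6 -157.5   44.5] turn [0.28 0.06 0.11] yaw57.1 w0.701 f0.0 q [-1.    0.35  0.63  1.91 -0.25  0.96  0.74]
```

```bash
python3 -m crank '[{"x":-0.0423,"y":-0.0395,"z":0,"ax":0,"ay":0,"az":0,"claw":0.4},{"x":-0.0423,"y":-0.0395,"z":0,"ax":0,"ay":0,"az":0,"claw":0.4},{"x":-0.0423,"y":-0.0395,"z":0.01,"ax":0,"ay":0,"az":0,"claw":0.4},{"x":-0.0423,"y":-0.0395,"z":0.03,"ax":0,"ay":0,"az":0,"claw":0.4},{"x":0,"y":0,"z":0,"ax":0,"ay":0,"az":0,"claw":0.4},{"x":0,"y":0,"z":0,"ax":0,"ay":0,"az":0,"claw":0.4}]'
python3 -c "
from h import *
go(.554,-.008,.024,57)
s=r.snapshot('top')['frame'][:,:,::-1]
cv2.imwrite('pics/t4.png',cv2.resize(s[130:290,95:335],None,fx=3,fy=3))"
```

```text
time: 8.12
ee_pos: [0.5529, -0.0054, 0.2758]
tool_rot: [0.283, 0.959, 0.002, 0.0]
ft_force: [0.5, 0.9, -1.0]
gripper_width: 0.701
gripper_force: 0.0
t8.12 shift mm (before turn) [-2.4 -1.9 78.8] after turn [-2.3 -1.6 78.8] turn [ 0.17 -0.05  0.1 ] yaw57.1 w0.701 f0.0 q [-0.58  0.44  0.65  1.92 -0.34  0.9   1.24]
```

View pics/t4.png

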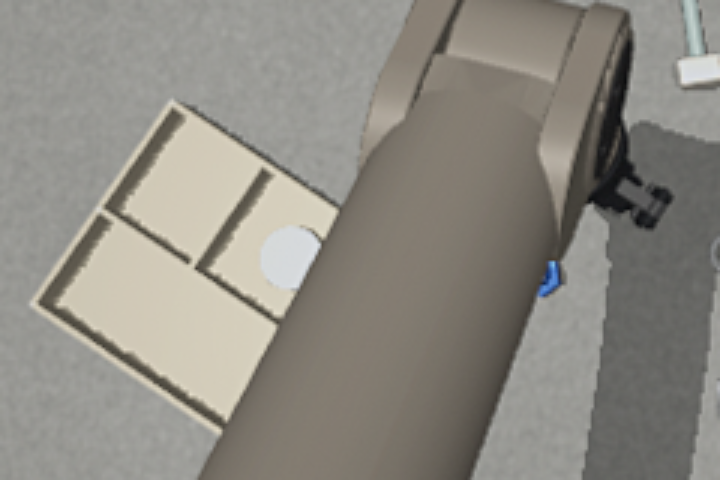

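The disc lies flat in the large well at (292,257), partly hidden by the arm. I'll lower onto the coupling's neck.

```bash
python3 -m crank '[{"x":-0.0023,"y":-0.0017,"z":0.03,"ax":0,"ay":0,"az":0,"claw":0.4},{"x":0,"y":0,"z":0.03,"ax":0,"ay":0,"az":0,"claw":0.4},{"x":0,"y":0,"z":0.018,"ax":0,"ay":0,"az":0,"claw":0.4},{"x":0,"y":0,"z":0,"ax":0,"ay":0,"az":0,"claw":0.4},{"x":0,"y":0,"z":0,"ax":0,"ay":0,"az":0,"claw":-1},{"x":0,"y":0,"z":0,"ax":0,"ay":0,"az":0,"claw":-1},{"x":0,"y":0,"z":0,"ax":0,"ay":0,"az":0,"claw":-1},{"x":0,"y":0,"z":0,"ax":0,"ay":0,"az":0,"claw":-1},{"x":0,"y":0,"z":0,"ax":0,"ay":0,"az":0,"claw":-1}]' 40
python3 -c "
from h import *
go(.4977,.217,.06,57)"
```

```text
time: 9.3
ee_pos: [0.5547, -0.0082, 0.199]
tool_rot: [0.283, 0.959, 0.002, 0.001]
ft_force: [-0.6, 0.1, 6.5]
gripper_width: 0.187
gripper_force: 39.0
t9.30 shift mm (before turn) [170.1 158.4 -33.5] after turn [170.5 157.9 -34. ] turn [0.25 0.07 0.12] yaw57.1 w0.187 f39.0 q [-0.51  0.55  0.58  1.96 -0.44  0.75  1.32]
```

```bash
python3 -m crank '[{"x":0,"y":0,"z":-0.03,"ax":0,"ay":0,"az":0,"claw":-1},{"x":0,"y":0,"z":-0.05,"ax":0,"ay":0,"az":0,"claw":-1},{"x":0.034,"y":0.0317,"z":0,"ax":0,"ay":0,"az":0,"claw":-1},{"x":0.034,"y":0.0317,"z":0,"ax":0,"ay":0,"az":0,"claw":-1},{"x":0.034,"y":0.0317,"z":0,"ax":0,"ay":0,"az":0,"claw":-1},{"x":0.034,"y":0.0317,"z":0,"ax":0,"ay":0,"az":0,"claw":-1},{"x":0.034,"y":0.0317,"z":0,"ax":0,"ay":0,"az":0,"claw":-1},{"x":0,"y":0,"z":0,"ax":0,"ay":0,"az":0,"claw":-1},{"x":0,"y":0,"z":0,"ax":0,"ay":0,"az":0,"claw":-1}]'
python3 -c "
from h import *
go(.4977,.217,.047,57)"
```

```text
time: 10.42
ee_pos: [0.497, 0.2167, 0.2783]
tool_rot: [0.283, 0.959, 0.001, 0.0]
ft_force: [-0.4, -0.7, -0.9]
gripper_width: 0.191
gripper_force: 39.4
t10.43 shift mm (before turn) [-0.4  0.5 58.3] after turn [-0.4  0.6 58.3] turn [0.12 0.01 0.14] yaw57.1 w0.191 f39.4 q [-1.    0.41  0.63  1.94 -0.31  0.89  0.79]
```

```bash
python3 -m crank '[{"x":0,"y":0,"z":0.025,"ax":0,"ay":0,"az":0,"claw":-1},{"x":0,"y":0,"z":0.02,"ax":0,"ay":0,"az":0,"claw":-1},{"x":0,"y":0,"z":0.009,"ax":0,"ay":0,"az":0,"claw":-1},{"x":0,"y":0,"z":0,"ax":0,"ay":0,"az":0,"claw":-1}]'
python3 -c "
from h import *
go(.4977,.217,.047,57)
s=r.snapshot('scene')['frame'][:,:,::-1]
cv2.imwrite('pics/s5.png',cv2.resize(s[180:340,400:580],None,fx=3.5,fy=3.5))"
```

```text
time: 10.92
ee_pos: [0.4975, 0.2161, 0.2243]
tool_rot: [0.284, 0.959, 0.001, 0.0]
ft_force: [-0.2, 0.4, -1.3]
gripper_width: 0.19
gripper_force: 39.4
t10.93 shift mm (before turn) [0.3 0.8 4.3] after turn [0.3 0.8 4.3] turn [ 0.11 -0.01  0.03] yaw57.0 w0.190 f39.4 q [-0.95  0.49  0.58  1.98 -0.38  0.78  0.85]
```

View pics/s5.png

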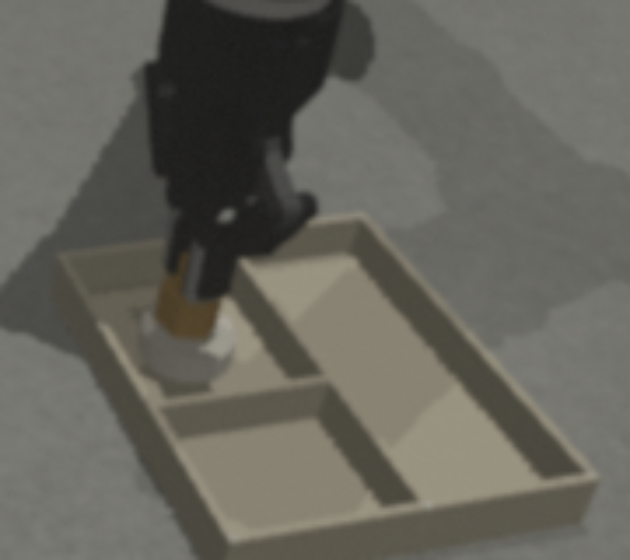

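The coupling is just above the disc at (187,340), possibly leaning slightly. I'll press it down gently so that it squares up, then release.

```bash
python3 -m crank '[{"x":0,"y":0.001,"z":0.002,"ax":0,"ay":0,"az":0,"claw":-1},{"x":0,"y":0,"z":0.002,"ax":0,"ay":0,"az":0,"claw":-1},{"x":0,"y":0,"z":0.001,"ax":0,"ay":0,"az":0,"claw":-1},{"x":0,"y":0,"z":0,"ax":0,"ay":0,"az":0,"claw":-1}]' 20
python3 -c "
from h import *
go(.4977,.217,.047,57)"
```

```text
time: 11.48
ee_pos: [0.4981, 0.2182, 0.2201]
tool_rot: [0.283, 0.959, 0.002, 0.001]
ft_force: [-1.3, -0.6, 3.7]
gripper_width: 0.19
gripper_force: 39.9
t11.47 shift mm (before turn) [-0.3 -1.2  0.1] after turn [-0.3 -1.2  0.1] turn [0.22 0.   0.13] yaw57.1 w0.190 f39.9 q [-0.95  0.5   0.58  1.98 -0.38  0.78  0.85]
```

```bash
python3 -m crank '[{"x":0,"y":0,"z":0,"ax":0,"ay":0,"az":0,"claw":-0.5},{"x":0,"y":0,"z":0,"ax":0,"ay":0,"az":0,"claw":-0.2},{"x":0,"y":0,"z":0,"ax":0,"ay":0,"az":0,"claw":-0.1},{"x":0,"y":0,"z":-0.03,"ax":0,"ay":0,"az":0,"claw":-0.1},{"x":0,"y":0,"z":-0.06,"ax":0,"ay":0,"az":0,"claw":0},{"x":0,"y":0,"z":0,"ax":0,"ay":0,"az":0,"claw":0}]'
python3 -c "
from h import *
go(.5657,-.3082,.12,57)
s=r.snapshot('scene')['frame'][:,:,::-1]
cv2.imwrite('pics/s6.png',cv2.resize(s[180:340,400:580],None,fx=3.5,fy=3.5))"
```

```text
time: 12.22
ee_pos: [0.4998, 0.2181, 0.3139]
tool_rot: [0.283, 0.959, 0.005, 0.004]
ft_force: [0.2, -0.3, -0.6]
gripper_width: 0.501
gripper_force: 0.0
t12.22 shift mm (before turn) [-341.  -406.4   17.6] after turn [-341.9 -405.5   20.9] turn [0.66 0.23 0.12] yaw57.1 w0.501 f0.0 q [-1.03  0.36  0.66  1.91 -0.28  0.95  0.76]
```

View pics/s6.png

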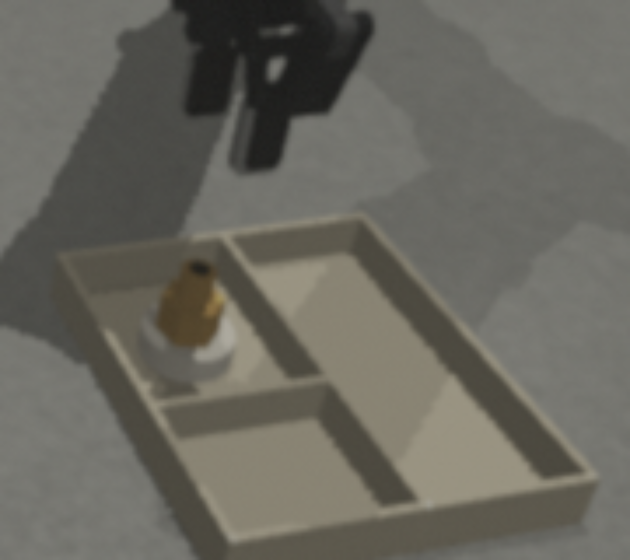

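The coupling stands on the disc at (190,320). Its lean matches the perspective of the caddy's vertical edges. Next is the stopper.

```bash
python3 -m crank '[{"x":-0.038,"y":-0.045,"z":0,"ax":0.3,"ay":0,"az":0,"claw":0},{"x":-0.038,"y":-0.045,"z":0,"ax":0.3,"ay":0,"az":0,"claw":0},{"x":-0.038,"y":-0.045,"z":0,"ax":0,"ay":0.2,"az":0,"claw":0},{"x":-0.038,"y":-0.045,"z":0,"ax":0,"ay":0,"az":0,"claw":0},{"x":-0.038,"y":-0.045,"z":0,"ax":0,"ay":0,"az":0,"claw":0},{"x":-0.038,"y":-0.045,"z":0,"ax":0,"ay":0,"az":0,"claw":0},{"x":-0.038,"y":-0.045,"z":0,"ax":0,"ay":0,"az":0,"claw":0},{"x":-0.038,"y":-0.045,"z":0.01,"ax":0,"ay":0,"az":0,"claw":0},{"x":-0.038,"y":-0.045,"z":0.01,"ax":0,"ay":0,"az":0,"claw":0},{"x":0,"y":0,"z":0,"ax":0,"ay":0,"az":0,"claw":0}]'
python3 -m crank '[{"x":0,"y":0,"z":0,"ax":0,"ay":0,"az":0,"claw":0},{"x":0,"y":0,"z":0,"ax":0,"ay":0,"az":0,"claw":0}]'
python3 -c "
from h import *
go(.5657,-.3082,.013,57)"
```

```text
time: 13.52
ee_pos: [0.5621, -0.3138, 0.2888]
tool_rot: [0.287, 0.958, -0.005, -0.005]
ft_force: [-0.2, 0.5, -0.0]
gripper_width: 0.496
gripper_force: 0.0
time: 13.78
ee_pos: [0.5655, -0.3059, 0.2904]
tool_rot: [0.282, 0.96, -0.002, -0.003]
ft_force: [0.6, -0.1, 0.8]
gripper_width: 0.498
gripper_force: 0.0
t13.78 shift mm (before turn) [ -1.9  -1.2 104.4] after turn [ -1.4  -1.8 104.4] turn [-0.36 -0.29  0.28] yaw57.3 w0.498 f0.0 q [-0.06  0.59  0.69  1.68 -0.42  1.03  1.77]
```

```bash
python3 -m crank '[{"x":-0.0015,"y":-0.0015,"z":0.04,"ax":-0.3,"ay":-0.3,"az":0.2,"claw":0},{"x":0,"y":0,"z":0.035,"ax":0,"ay":0,"az":0,"claw":0},{"x":0,"y":0,"z":0.019,"ax":0,"ay":0,"az":0,"claw":0},{"x":0,"y":0,"z":0.008,"ax":0,"ay":0,"az":0,"claw":0},{"x":0,"y":0,"z":0,"ax":0,"ay":0,"az":0,"claw":0},{"x":0,"y":0,"z":0,"ax":0,"ay":0,"az":0,"claw":0}]'
python3 -c "
from h import *
go(.5657,-.3082,.013,57)"
```

```text
time: 14.52
ee_pos: [0.5657, -0.3108, 0.1904]
tool_rot: [0.285, 0.959, -0.002, 0.002]
ft_force: [-0.9, -0.3, 0.1]
gripper_width: 0.497
gripper_force: 0.0
t14.53 shift mm (before turn) [1.5 2.2 4.4] after turn [1.4 2.2 4.4] turn [-0.11  0.23 -0.07] yaw56.9 w0.497 f0.0 q [ 0.    0.71  0.61  1.74 -0.51  0.86  1.84]
```

```bash
python3 -m crank '[{"x":0.0015,"y":0.002,"z":0.004,"ax":0,"ay":0.2,"az":0,"claw":0},{"x":0,"y":0,"z":0,"ax":0,"ay":0,"az":0,"claw":-0.5},{"x":0,"y":0,"z":0,"ax":0,"ay":0,"az":0,"claw":-1},{"x":0,"y":0,"z":0,"ax":0,"ay":0,"az":0,"claw":-1},{"x":0,"y":0,"z":0,"ax":0,"ay":0,"az":0,"claw":-1},{"x":0,"y":0,"z":0,"ax":0,"ay":0,"az":0,"claw":-1}]' 30
python3 -c "
from h import *
go(.5657,-.3082,.013,57)"
```

```text
time: 15.28
ee_pos: [0.5652, -0.308, 0.1852]
tool_rot: [0.285, 0.959, -0.001, -0.001]
ft_force: [0.6, -0.1, 0.9]
gripper_width: 0.222
gripper_force: 29.5
t15.28 shift mm (before turn) [-0.6  0.1 -0.8] after turn [-0.6  0.1 -0.8] turn [-0.12 -0.08 -0.07] yaw56.9 w0.222 f29.5 q [ 0.    0.71  0.61  1.74 -0.52  0.85  1.84]
```

```bash
python3 -m crank '[{"x":0,"y":0,"z":-0.03,"ax":0,"ay":0,"az":0,"claw":-1},{"x":0,"y":0,"z":-0.06,"ax":0,"ay":0,"az":0,"claw":-1},{"x":0,"y":0,"z":-0.03,"ax":0,"ay":0,"az":0,"claw":-1},{"x":0,"y":0,"z":0,"ax":0,"ay":0,"az":0,"claw":-1}]'
python3 -c "
from h import *
go(.5499,.2988,.12,57.1)"
```

```text
time: 15.78
ee_pos: [0.5659, -0.3087, 0.3078]
tool_rot: [0.285, 0.959, -0.001, 0.002]
ft_force: [-0.4, -0.1, -0.4]
gripper_width: 0.223
gripper_force: 29.4
t15.78 shift mm (before turn) [345.  500.3  12.9] after turn [343.4 501.4  14.8] turn [-0.08  0.21 -0.18] yaw56.9 w0.223 f29.4 q [-0.06  0.57  0.71  1.67 -0.41  1.05  1.77]
```

```bash
python3 -m crank '[{"x":0.0345,"y":0.05,"z":0,"ax":0,"ay":0,"az":-0.2,"claw":-1},{"x":0.0345,"y":0.05,"z":0,"ax":0,"ay":0.2,"az":0,"claw":-1},{"x":0.0345,"y":0.05,"z":0,"ax":0,"ay":0,"az":0,"claw":-1},{"x":0.0345,"y":0.05,"z":0,"ax":0,"ay":0,"az":0,"claw":-1},{"x":0.0345,"y":0.05,"z":0,"ax":0,"ay":0,"az":0,"claw":-1},{"x":0.0345,"y":0.05,"z":0,"ax":0,"ay":0,"az":0,"claw":-1},{"x":0.0345,"y":0.05,"z":0,"ax":0,"ay":0,"az":0,"claw":-1},{"x":0.0345,"y":0.05,"z":0.0,"ax":0,"ay":0,"az":0,"claw":-1},{"x":0.0345,"y":0.05,"z":0,"ax":0,"ay":0,"az":0,"claw":-1},{"x":0.0345,"y":0.05,"z":0.01,"ax":0,"ay":0,"az":0,"claw":-1}]'
python3 -m crank '[{"x":0,"y":0,"z":0,"ax":0,"ay":0,"az":0,"claw":-1},{"x":0,"y":0,"z":0,"ax":0,"ay":0,"az":0,"claw":-1},{"x":0,"y":0,"z":0,"ax":0,"ay":0,"az":0,"claw":-1}]'
python3 -c "
from h import *
go(.5499,.2988,.0175,57.1)"
```

```text
time: 17.02
ee_pos: [0.5465, 0.3013, 0.2945]
tool_rot: [0.283, 0.959, -0.001, -0.003]
ft_force: [0.9, -0.6, -0.5]
gripper_width: 0.215
gripper_force: 29.5
time: 17.4
ee_pos: [0.5475, 0.2972, 0.2952]
tool_rot: [0.284, 0.959, -0.001, -0.003]
ft_force: [0.1, -0.0, -0.3]
gripper_width: 0.218
gripper_force: 29.5
t17.40 shift mm (before turn) [ -1.7   3.1 104.7] after turn [ -1.2   2.7 104.7] turn [-0.2  -0.28 -0.16] yaw56.9 w0.218 f29.5 q [-1.04  0.53  0.65  1.73 -0.37  1.01  0.74]
```

```bash
python3 -m crank '[{"x":-0.0015,"y":0.003,"z":0.04,"ax":-0.2,"ay":-0.3,"az":-0.2,"claw":-1},{"x":0,"y":0,"z":0.035,"ax":0,"ay":0,"az":0,"claw":-1},{"x":0,"y":0,"z":0.017,"ax":0,"ay":0,"az":0,"claw":-1},{"x":0,"y":0,"z":0.008,"ax":0,"ay":0,"az":0,"claw":-1},{"x":0,"y":0,"z":0,"ax":0,"ay":0,"az":0,"claw":-1},{"x":0,"y":0,"z":0,"ax":0,"ay":0,"az":0,"claw":-1}]'
python3 -c "
from h import *
go(.5499,.2988,.0175,57.1)"
```

```text
time: 18.15
ee_pos: [0.5505, 0.3013, 0.1969]
tool_rot: [0.281, 0.96, 0.002, 0.001]
ft_force: [0.2, -0.6, 0.1]
gripper_width: 0.222
gripper_force: 29.5
t18.15 shift mm (before turn) [-0.8 -2.4  6.3] after turn [-0.8 -2.4  6.4] turn [0.2  0.06 0.21] yaw57.3 w0.222 f29.5 q [-0.98  0.66  0.57  1.78 -0.46  0.84  0.81]
```

```bash
python3 -m crank '[{"x":0,"y":-0.002,"z":0.004,"ax":0,"ay":0,"az":0,"claw":-1},{"x":0,"y":0,"z":0.002,"ax":0,"ay":0,"az":0,"claw":-1},{"x":0,"y":0,"z":0.001,"ax":0,"ay":0,"az":0,"claw":-1},{"x":0,"y":0,"z":0,"ax":0,"ay":0,"az":0,"claw":-1}]'
python3 -c "
from h import *
go(.5499,.2988,.0175,57.1)"
```

```text
time: 18.65
ee_pos: [0.5489, 0.2993, 0.1902]
tool_rot: [0.281, 0.96, 0.001, -0.0]
ft_force: [-3.0, -1.3, 11.1]
gripper_width: 0.224
gripper_force: 30.6
t18.65 shift mm (before turn) [-1.1  0.1 -0.3] after turn [-1.1  0.1 -0.3] turn [ 0.09 -0.06  0.22] yaw57.3 w0.224 f30.6 q [-0.98  0.66  0.57  1.79 -0.47  0.82  0.82]
```

```bash
python3 -m crank '[{"x":0,"y":0,"z":0,"ax":0,"ay":0,"az":0,"claw":-0.5},{"x":0,"y":0,"z":0,"ax":0,"ay":0,"az":0,"claw":-0.2},{"x":0,"y":0,"z":0,"ax":0,"ay":0,"az":0,"claw":-0.2},{"x":0,"y":0,"z":-0.03,"ax":0,"ay":0,"az":0,"claw":-0.2},{"x":0,"y":0,"z":-0.06,"ax":0,"ay":0,"az":0,"claw":-0.2},{"x":0,"y":0,"z":-0.04,"ax":0,"ay":0,"az":10.4,"claw":-0.2},{"x":0,"y":0,"z":0,"ax":0,"ay":0,"az":10.4,"claw":-0.2},{"x":0,"y":0,"z":0,"ax":0,"ay":0,"az":10.4,"claw":-0.2},{"x":0,"y":0,"z":0,"ax":0,"ay":0,"az":10.4,"claw":-0.2},{"x":0,"y":0,"z":0,"ax":0,"ay":0,"az":10.4,"claw":-0.2}]'
python3 -m crank '[{"x":0,"y":0,"z":0,"ax":0,"ay":0,"az":10,"claw":-0.2},{"x":0,"y":0,"z":0,"ax":0,"ay":0,"az":10,"claw":-0.2},{"x":0,"y":0,"z":0,"ax":0,"ay":0,"az":10,"claw":-0.2},{"x":0,"y":0,"z":0,"ax":0,"ay":0,"az":10,"claw":-0.2},{"x":0,"y":0,"z":0,"ax":0,"ay":0,"az":10,"claw":-0.2},{"x":0,"y":0,"z":0,"ax":0,"ay":0,"az":10,"claw":-0.2},{"x":0,"y":0,"z":0,"ax":0,"ay":0,"az":10,"claw":-0.2},{"x":0,"y":0,"z":0,"ax":0,"ay":0,"az":10,"claw":-0.2},{"x":0,"y":0,"z":0,"ax":0,"ay":0,"az":0,"claw":-0.2}]'
python3 -c "
from h import *
go(.436,-.3008,.10,105)
s=r.snapshot('scene')['frame'][:,:,::-1]
cv2.imwrite('pics/s7.png',cv2.resize(s[180:340,400:580],None,fx=3.5,fy=3.5))"
```

```text
time: 19.9
ee_pos: [0.5485, 0.2995, 0.3184]
tool_rot: [0.676, 0.737, 0.001, -0.0]
ft_force: [-0.4, -0.4, -0.2]
gripper_width: 0.4
gripper_force: 0.0
time: 21.02
ee_pos: [0.5485, 0.2996, 0.318]
tool_rot: [0.991, 0.134, 0.0, 0.0]
ft_force: [-0.8, 0.6, -0.3]
gripper_width: 0.401
gripper_force: 0.0
t21.02 shift mm (before turn) [-268.5  548.7   45.1] after turn [-264.1  550.9   45. ] turn [ 0.02 -0.03  0.46] yaw-74.5 w0.401 f0.0 q [-1.34  0.78  1.21  1.71 -0.78  1.22 -1.23]
```

View pics/s7.png

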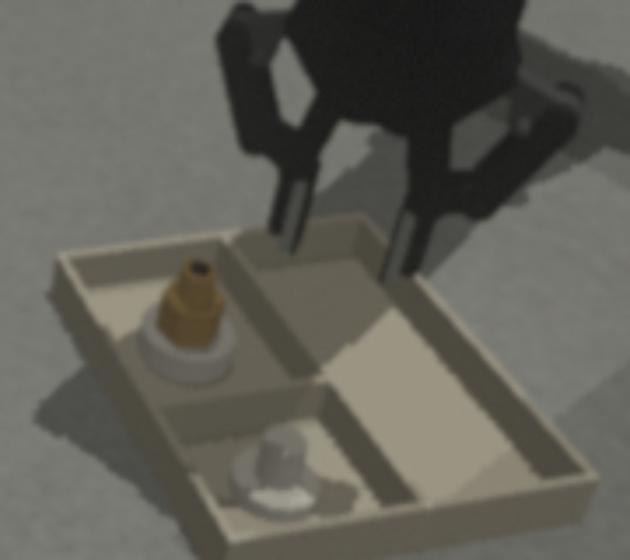

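The stopper stands in the small well at (280,475). The disc and coupling are fine. I'll move to the cell.

```bash
python3 -m crank '[{"x":-0.0264,"y":0.055,"z":0,"ax":0,"ay":0,"az":0.5,"claw":-0.2},{"x":-0.0264,"y":0.055,"z":0,"ax":0,"ay":0,"az":0,"claw":-0.2},{"x":-0.0264,"y":0.055,"z":0,"ax":0,"ay":0,"az":0,"claw":-0.2},{"x":-0.0264,"y":0.055,"z":0,"ax":0,"ay":0,"az":0,"claw":-0.2},{"x":-0.0264,"y":0.055,"z":0,"ax":0,"ay":0,"az":0,"claw":-0.2},{"x":-0.0264,"y":0.055,"z":0,"ax":0,"ay":0,"az":0,"claw":-0.2},{"x":-0.0264,"y":0.055,"z":0,"ax":0,"ay":0,"az":0,"claw":-0.2},{"x":-0.0264,"y":0.055,"z":0.01,"ax":0,"ay":0,"az":0,"claw":-0.2},{"x":-0.0264,"y":0.055,"z":0.015,"ax":0,"ay":0,"az":0,"claw":-0.2},{"x":-0.0264,"y":0.055,"z":0.015,"ax":0,"ay":0,"az":0,"claw":-0.2}]'
python3 -m crank '[{"x":0,"y":0,"z":0,"ax":0,"ay":0,"az":0,"claw":-0.2},{"x":0,"y":0,"z":0,"ax":0,"ay":0,"az":0,"claw":-0.2},{"x":0,"y":0,"z":0,"ax":0,"ay":0,"az":0,"claw":-0.2}]'
python3 -c "
from h import *
go(.436,-.3008,.004,105)"
```

```text
time: 22.32
ee_pos: [0.4347, -0.301, 0.2778]
tool_rot: [0.991, 0.131, 0.001, -0.001]
ft_force: [0.7, 0.6, 0.7]
gripper_width: 0.401
gripper_force: 0.0
time: 22.7
ee_pos: [0.436, -0.2977, 0.278]
tool_rot: [0.991, 0.131, 0.001, -0.001]
ft_force: [-0.5, 0.1, -1.6]
gripper_width: 0.399
gripper_force: 0.0
t22.70 shift mm (before turn) [ -1.    3.2 101. ] after turn [ -0.8   3.  101. ] turn [-0.1  -0.1   0.07] yaw-74.9 w0.399 f0.0 q [-0.31  0.58  1.1   1.98 -0.63  0.98 -0.2 ]
```

```bash
python3 -m crank '[{"x":-0.001,"y":0.003,"z":0.04,"ax":0,"ay":0,"az":0,"claw":-0.2},{"x":0,"y":0,"z":0.03,"ax":0,"ay":0,"az":0,"claw":-0.2},{"x":0,"y":0,"z":0.015,"ax":0,"ay":0,"az":0,"claw":-0.2},{"x":0,"y":0,"z":0.008,"ax":0,"ay":0,"az":0,"claw":-0.2},{"x":0,"y":0,"z":0,"ax":0,"ay":0,"az":0,"claw":-0.2},{"x":0,"y":0,"z":0,"ax":0,"ay":0,"az":0,"claw":-0.2}]'
python3 -c "
from h import *
go(.436,-.3008,.005,105)"
```

```text
time: 23.45
ee_pos: [0.4352, -0.3026, 0.1858]
tool_rot: [0.992, 0.129, 0.001, 0.0]
ft_force: [-0.1, 0.8, -0.3]
gripper_width: 0.395
gripper_force: 0.0
t23.45 shift mm (before turn) [ 1.3 -1.6  7.8] after turn [ 1.3 -1.6  7.8] turn [ 0.02 -0.12 -0.16] yaw-75.2 w0.395 f0.0 q [-0.18  0.69  0.94  2.03 -0.78  0.82 -0.09]
```

```bash
python3 -m crank '[{"x":0.001,"y":-0.001,"z":0.005,"ax":0,"ay":0,"az":0,"claw":-0.2},{"x":0,"y":0,"z":0.003,"ax":0,"ay":0,"az":0,"claw":-0.2},{"x":0,"y":0,"z":0,"ax":0,"ay":0,"az":0,"claw":-0.4},{"x":0,"y":0,"z":0,"ax":0,"ay":0,"az":0,"claw":-0.7},{"x":0,"y":0,"z":0,"ax":0,"ay":0,"az":0,"claw":-1},{"x":0,"y":0,"z":0,"ax":0,"ay":0,"az":0,"claw":-1},{"x":0,"y":0,"z":0,"ax":0,"ay":0,"az":0,"claw":-1},{"x":0,"y":0,"z":0,"ax":0,"ay":0,"az":0,"claw":-1}]' 35
python3 -m crank '[{"x":0,"y":0,"z":-0.008,"ax":0,"ay":0,"az":0,"claw":-1},{"x":0,"y":0,"z":0,"ax":0,"ay":0,"az":0,"claw":-1}]'
python3 -c "
from h import *
go(.436,-.3008,.013,105)"
```

```text
time: 24.45
ee_pos: [0.4355, -0.3013, 0.1771]
tool_rot: [0.992, 0.129, 0.0, -0.0]
ft_force: [-0.4, -0.7, 1.8]
gripper_width: 0.125
gripper_force: 34.1
time: 24.7
ee_pos: [0.4358, -0.3012, 0.1856]
tool_rot: [0.992, 0.129, 0.001, -0.0]
ft_force: [0.3, -1.4, -0.2]
gripper_width: 0.121
gripper_force: 34.1
t24.70 shift mm (before turn) [ 0.3 -0.4 -0.4] after turn [ 0.3 -0.4 -0.4] turn [-0.01 -0.11 -0.16] yaw-75.2 w0.121 f34.1 q [-0.18  0.69  0.94  2.03 -0.78  0.82 -0.09]
```

```bash
python3 -m crank '[{"x":0,"y":0,"z":-0.03,"ax":0,"ay":0,"az":0,"claw":-1},{"x":0,"y":0,"z":-0.05,"ax":0,"ay":0,"az":0,"claw":-1},{"x":0,"y":0,"z":-0.03,"ax":0,"ay":0,"az":0,"claw":-1},{"x":0,"y":0,"z":0,"ax":0,"ay":0,"az":0,"claw":-1}]'
python3 -c "
from h import *
go(.4442,.2993,.10,147.1)
s=r.snapshot('scene')['frame'][:,:,::-1]
cv2.imwrite('pics/s8.png',cv2.resize(s[60:240,200:400],None,fx=3,fy=3))"
```

```text
time: 25.2
ee_pos: [0.436, -0.3019, 0.297]
tool_rot: [0.992, 0.129, 0.002, 0.001]
ft_force: [0.4, 0.2, -0.2]
gripper_width: 0.121
gripper_force: 34.2
t25.20 shift mm (before turn) [ 161.9 -579.    23.6] after turn [ 509.2 -319.7   24. ] turn [  0.2   -0.21 -42.25] yaw-75.2 w0.121 f34.2 q [-0.32  0.56  1.13  1.96 -0.61  1.01 -0.22]
```

View pics/s8.png

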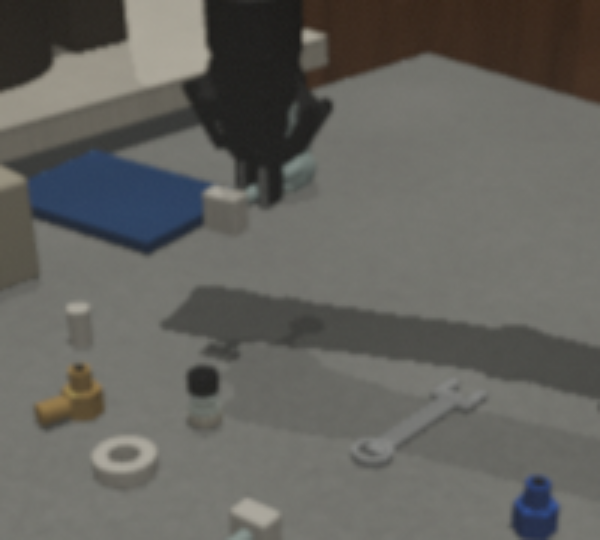

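The cell is held level, with its collar at (226,208) and its bulb at (300,175). The look-alikes have not moved. I'll carry it to the caddy.

```bash
python3 -m crank '[{"x":0,"y":0,"z":0,"ax":0,"ay":0,"az":-8.4,"claw":-1},{"x":0,"y":0,"z":0,"ax":0,"ay":0,"az":-8.5,"claw":-1},{"x":0,"y":0,"z":0,"ax":0,"ay":0,"az":-8.5,"claw":-1},{"x":0,"y":0,"z":0,"ax":0,"ay":0,"az":-8.5,"claw":-1},{"x":0,"y":0,"z":0,"ax":0,"ay":0,"az":-8.4,"claw":-1},{"x":0.046,"y":-0.029,"z":0,"ax":0,"ay":0,"az":0,"claw":-1},{"x":0.046,"y":-0.029,"z":0,"ax":0,"ay":0,"az":0,"claw":-1},{"x":0.046,"y":-0.029,"z":0,"ax":0,"ay":0,"az":0,"claw":-1},{"x":0.046,"y":-0.029,"z":0,"ax":0,"ay":0,"az":0,"claw":-1},{"x":0.046,"y":-0.029,"z":0,"ax":0,"ay":0,"az":0,"claw":-1}]'
python3 -m crank '[{"x":0.046,"y":-0.029,"z":0,"ax":0,"ay":0,"az":0,"claw":-1},{"x":0.046,"y":-0.029,"z":0,"ax":0,"ay":0,"az":0,"claw":-1},{"x":0.046,"y":-0.029,"z":0,"ax":0,"ay":0,"az":0,"claw":-1},{"x":0.046,"y":-0.029,"z":0,"ax":0,"ay":0,"az":0,"claw":-1},{"x":0.046,"y":-0.029,"z":0,"ax":0,"ay":0,"az":0,"claw":-1},{"x":0.046,"y":-0.029,"z":0,"ax":0,"ay":0,"az":0,"claw":-1},{"x":0,"y":0,"z":0,"ax":0,"ay":0,"az":0,"claw":-1},{"x":0,"y":0,"z":0,"ax":0,"ay":0,"az":0,"claw":-1},{"x":0,"y":0,"z":0,"ax":0,"ay":0,"az":0,"claw":-1}]'
python3 -c "
from h import *
go(.4464,.3027,.0095,147.1)"
```

```text
time: 26.5
ee_pos: [0.4375, -0.0273, 0.2942]
tool_rot: [0.878, 0.478, -0.0, -0.001]
ft_force: [0.6, 0.8, 0.0]
gripper_width: 0.127
gripper_force: 34.2
time: 27.62
ee_pos: [0.4421, 0.2951, 0.2951]
tool_rot: [0.879, 0.477, -0.0, -0.0]
ft_force: [1.4, -0.2, -0.0]
gripper_width: 0.125
gripper_force: 34.2
t27.62 shift mm (before turn) [  8.8  -0.5 112.6] after turn [  8.8  -0.5 112.6] turn [-0.02  0.01 -0.13] yaw-33.0 w0.125 f34.2 q [-1.4   0.46  0.93  1.96 -0.45  0.95 -0.82]
```

```bash
python3 -m crank '[{"x":0.009,"y":0,"z":0.04,"ax":0,"ay":0,"az":0,"claw":-1},{"x":0,"y":0,"z":0.035,"ax":0,"ay":0,"az":0,"claw":-1},{"x":0,"y":0,"z":0.018,"ax":0,"ay":0,"az":0,"claw":-1},{"x":0,"y":0,"z":0.01,"ax":0,"ay":0,"az":0,"claw":-1},{"x":0,"y":0,"z":0,"ax":0,"ay":0,"az":0,"claw":-1},{"x":0,"y":0,"z":0,"ax":0,"ay":0,"az":0,"claw":-1}]'
python3 -c "
from h import *
go(.4464,.3027,.0095,147.1)
s=r.snapshot('scene')['frame'][:,:,::-1]
cv2.imwrite('pics/s9.png',cv2.resize(s[180:340,400:580],None,fx=3.5,fy=3.5))"
```

```text
time: 28.38
ee_pos: [0.4476, 0.3047, 0.1937]
tool_rot: [0.878, 0.478, 0.002, -0.001]
ft_force: [-0.1, 0.6, -0.9]
gripper_width: 0.119
gripper_force: 34.2
t28.38 shift mm (before turn) [-2.4  0.  11.2] after turn [-2.3  0.  11.2] turn [ 0.03 -0.19  0.02] yaw-32.9 w0.119 f34.2 q [-1.27  0.61  0.78  2.   -0.61  0.78 -0.7 ]
```

View pics/s9.png

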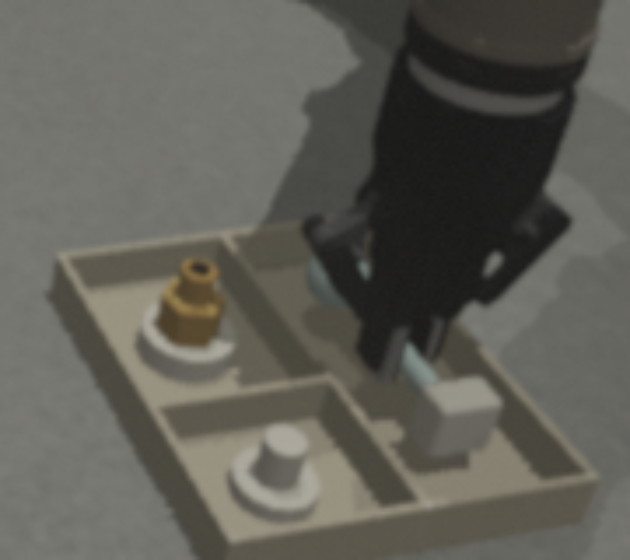

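The cell hangs inside the long compartment with its collar at (458,415) and its bulb at (320,280). I'll lower it the last centimetre.

```bash
python3 -m crank '[{"x":-0.002,"y":0,"z":0.004,"ax":0,"ay":0,"az":0,"claw":-1},{"x":0,"y":0,"z":0.004,"ax":0,"ay":0,"az":0,"claw":-1},{"x":0,"y":0,"z":0.002,"ax":0,"ay":0,"az":0,"claw":-1},{"x":0,"y":0,"z":0.001,"ax":0,"ay":0,"az":0,"claw":-1},{"x":0,"y":0,"z":0,"ax":0,"ay":0,"az":0,"claw":-1},{"x":0,"y":0,"z":0,"ax":0,"ay":0,"az":0,"claw":-1}]'
python3 -c "
from h import *
go(.4464,.3027,.0095,147.1)"
```

```text
time: 29.18
ee_pos: [0.4459, 0.3028, 0.182]
tool_rot: [0.878, 0.478, 0.0, -0.001]
ft_force: [-1.0, -1.8, 5.6]
gripper_width: 0.125
gripper_force: 34.8
t29.18 shift mm (before turn) [ 0.2  0.4 -0.5] after turn [ 0.2  0.4 -0.5] turn [-0.04 -0.06  0.03] yaw-32.9 w0.125 f34.8 q [-1.26  0.62  0.76  2.01 -0.63  0.76 -0.69]
```

It has made contact at the expected height. I'll release slowly, retreat and inspect.

```bash
python3 -m crank '[{"x":0,"y":0,"z":0,"ax":0,"ay":0,"az":0,"claw":-0.6},{"x":0,"y":0,"z":0,"ax":0,"ay":0,"az":0,"claw":-0.3},{"x":0,"y":0,"z":0,"ax":0,"ay":0,"az":0,"claw":-0.3},{"x":0,"y":0,"z":-0.03,"ax":0,"ay":0,"az":0,"claw":-0.3},{"x":0,"y":0,"z":-0.06,"ax":0,"ay":0,"az":0,"claw":-0.3},{"x":0,"y":0,"z":-0.06,"ax":0,"ay":0,"az":0,"claw":-0.3},{"x":-0.05,"y":0.03,"z":0,"ax":0,"ay":0,"az":0,"claw":-0.3},{"x":-0.05,"y":0.03,"z":0,"ax":0,"ay":0,"az":0,"claw":-0.3},{"x":-0.05,"y":0.03,"z":0,"ax":0,"ay":0,"az":0,"claw":-0.3},{"x":-0.05,"y":0.03,"z":0,"ax":0,"ay":0,"az":0,"claw":-0.3}]'
python3 -m crank '[{"x":-0.05,"y":0.03,"z":0,"ax":0,"ay":0,"az":0,"claw":-0.3},{"x":-0.05,"y":0.03,"z":0,"ax":0,"ay":0,"az":0,"claw":-0.3},{"x":-0.05,"y":0.03,"z":0,"ax":0,"ay":0,"az":0,"claw":-0.3},{"x":0,"y":0,"z":0,"ax":0,"ay":0,"az":0,"claw":-0.3},{"x":0,"y":0,"z":0,"ax":0,"ay":0,"az":0,"claw":-0.3}]'
python3 -c "
from h import *
a=cv2.resize(r.snapshot('scene')['frame'][150:350,400:600,::-1],None,fx=2,fy=2)
b=cv2.resize(r.snapshot('top')['frame'][150:290,95:235,::-1],(400,400))
cv2.imwrite('pics/f.png',np.hstack([a,b]))
c=r.snapshot('top')['frame'][:,:,::-1];d=np.abs(c.astype(int)-cv2.imread('pics/top0.png')).sum(2)
for n,(u,v) in dict(tube=(325,130),ring=(389,151),elbow=(431,158),plug=(475,189)).items():print(n,d[v-25:v+25,u-15:u+15].mean())"
```

```text
time: 30.42
ee_pos: [0.4378, 0.0677, 0.3314]
tool_rot: [0.878, 0.478, 0.001, -0.001]
ft_force: [-0.0, -0.9, -0.4]
gripper_width: 0.343
gripper_force: 0.0
time: 31.05
ee_pos: [0.4322, -0.1052, 0.331]
tool_rot: [0.879, 0.478, 0.001, -0.001]
ft_force: [0.1, 0.5, 0.1]
gripper_width: 0.348
gripper_force: 0.0
tube 13.715333333333334
ring 13.944
elbow 19.429333333333332
plug 13.765333333333333
```

View pics/f.png

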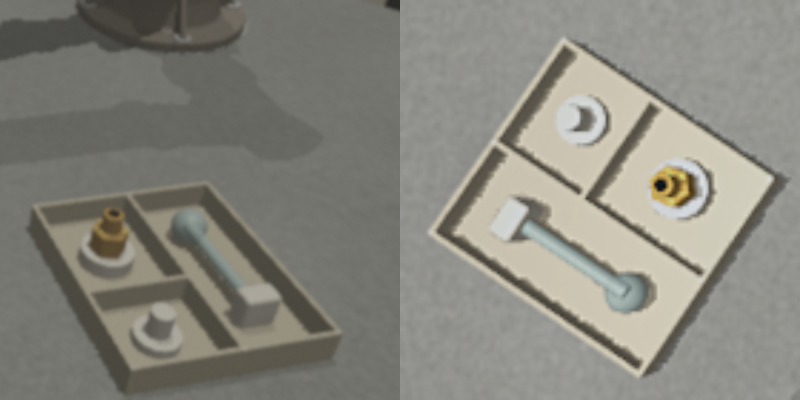

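```bash
python3 -c "
from h import *
s=r.snapshot('top')
f=lambda u,v,z:np.round(ray(s,95+(u-400)/2.857,150+v/2.857,z),4)
print('disc',f(681,190,.021),'hex',f(672,186,.043),'hole',f(661,184,.061),'stopper',f(582,120,.015),f(573,117,.039))"
```

```text
disc [0.4951 0.2155] hex [0.4973 0.2157] hole [0.4979 0.2183] stopper [0.5501 0.2973] [0.5501 0.295 ]
```

The coupling is within about 3 mm of the disc's centre and stands on a flat base, and everything is at rest. I'll hand it in.

```bash
python3 -c "
from station import r
print(r.job_done())"
```

```text
the job is handed in; nothing more can be done
None
```

I packed the caddy and handed the job in after about 31 s of robot time: the disc with the coupling upright on it, the stopper and the cell are all in place and the look-alikes are untouched, though the hand-in call gave no verdict.

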